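# Load the proof-test hanger on a clay bar

## Robot

A 6-joint arm with a two-finger parallel gripper is mounted at the origin on the work surface. World frame = base frame: x ahead of the robot, y to its left, z up, the work surface at z = 0. Lengths are in m, angles in rad, forces in N, time in s.
With the tool pointing down it reaches from about 0.3 to 0.85 m from the base axis. Payload 5.4 kg.
Tool frame: the origin (TCP) lies midway between the tips of the shut fingers; the grasp point (between the pads) lies 19 mm behind it (grip_depth is the distance from the TCP to the grasp point, in m); y points along the fingers, z is the direction in which the jaws open and shut, and the axes are right-handed (so a half turn about y gives the same grasp; the last joint's range is limited). The gripper opens to 85 mm and grips with 20 to 120 N. Pads are 22 mm wide; open, the fingers measure 114 mm over their backs; the gripper's body (76 mm by 85 mm) begins 54 mm behind the grasp point. The pads swing forward as they close: fully open they stand 13 mm farther back than shut.
Start: joints at [-1.357, 0.158, 1.597, -0, 1.386, -0.21], TCP at [0.236, -0.524, 0.231] pointing down, gripper open.
Joint ranges: [-2.91, 2.91], [-0.94, 2.29], [0.18, 2.7], [-1.29, 4.43], [0.17, 2.64], [-3, 3]. Speed limits (rad/s): [2.57, 2.57, 3.14, 3.14, 3.14, 3.14].

## Interface

Orientations are given as a 3x3 rotation matrix whose columns are the frame's x, y, z axes.
In Python, from station import * gives the robot as it stands.
- The arm moves only by the shell command python3 -m handwheel 'ROWS' [OPENING] [FORCE]. ROWS is JSON, a list of rows, each an object of numbers: "tx", "ty", "tz": the shift along the world's x, y, z in m; "wx", "wy", "wz": the turn, a rotation vector about the world's x, y, z in rad. A call has 1 to 12 rows; each row is the pose to reach, as a shift and turn from the pose commanded when the call began; what a row does not reach only later rows make up. A row lasts 1/10 s, in which the tool goes at most 50 mm and 8.59 degrees, less where a joint would pass 70% of its speed; a pose out of reach is approached as far as the arm can. A call with a gripper value outside its range is refused whole. OPENING is the closure, from 0 (fully open) to 1 (shut), set as the call begins (- or left out, the last holds). The fingers move at their own pace and stop on an object; FORCE is the grip in N (left out, the last holds). Time passes only in rows, so rows that repeat a pose let the fingers close. It gives the time, the measured TCP pose, the force and the opening at its end, in the units of the state.
- read_state(): the state, without advancing time (a new reading comes with each control period).
- read_camera(name): name is "scene" or "side" or "wrist"; returns the picture (400x640x3 uint8, red, green, blue); there is no depth.
- calibration(name): a dict with "mtx" (3x3 intrinsics, pixels), "rvec" (rotation vector, rad) and "tvec" (3), from world to camera coordinates, as OpenCV has them; the wrist camera has in their place "hand_eye" (4x4, takes a point from camera to tool coordinates, whose origin is the TCP and whose axes are the tool frame's). Camera axes: x right, y down, z forward; pixel columns grow to the right and rows downward; lengths in m; the calibration is good to about 2 mm. A picture is of the moment at which its call begins: read the wrist's pose just before it. calibration takes no time and is no camera call.
- finish_job(): hands the job in, once; it reports no verdict.
Trained networks look in the newest picture that a camera, given by its name, has taken for a name from the list of things; names that differ only in an ending like _2 or _b are one class to them, and where a whole thing is asked for, a point or a joint stands for the part that bears it (a point fixed in the world has none). Each returns a list of dicts, best first, with "conf" (0 to 1); they miss things now and then, are a little off and sometimes report something else, mostly with a low value. They report only what shows in the picture. A call takes as long as a camera call. They do not tell look-alikes from the thing itself.
- masks_of(target, camera): "pixels" (400x640 bool, what is visible of it) and "extent" ([left, top, width, height] in pixels, round what is visible of it).
The state is a dict: "time": time; "joint_pos": joint angles; "joint_vel": joint speeds; "effort": joint torques, N m; "ee_pos": TCP position; "tcp_rot": TCP orientation; "force": force on the tool from outside, world axes, zero at the start; "ft_torque": the same for the moment, N m; "width": finger opening in m.
Only numpy, scipy, OpenCV 4.12 (cv2) and the standard library are available. Lean on these libraries where they do the work, as an engineer would, in place of code of your own. Each camera call takes 0.05 s, during which the arm holds its last target. There are 200 camera calls.

## Task

Pull the partly open top drawer of the plywood cabinet out to its stop and leave it open. Take out the blue slotted weight and slide it onto the hanger under the clay test bar so that it lies flat on the brass foot with the rod at the inner end of its slot; then put the orange weight on top of it in the same way, with its slot facing about a quarter turn or more away from the blue one's, so that neither can slide off. Let go of both and leave the grey weight, the glaze jar and the brush where they are.

Things in the scene. Friction and masses are not known exactly. Their poses are not given: they have to be found in the camera images.
- cabinet_front (a point): Middle of the top front edge, 170 mm above the table, of a fixed plywood cabinet: 320 mm wide (y), 300 mm deep (from here along +x), two drawers one above the other with pale fronts and steel bar handles. They come out along -x, roughly towards the robot. A mug of tools stands on the cabinet's top, 180 mm or more behind this edge
- drawer_floor (a point): Middle of the front edge of the top drawer's inner floor, 95 mm above the table; moves with the drawer, which reaches back 255 mm along +x from here and is 278 mm wide inside (y), its side walls 53 mm and front 62 mm high above the floor. It holds the blue and orange weights side by side, in either order; with the drawer at its stop both lie clear of the cabinet's top
- drawer_handle (a point): Middle of the top drawer's steel handle bar: along the cabinet's y, 120 mm long, about 10 mm thick, 35 mm out from the drawer front, 38 mm below the cabinet's top; axes as the cabinet. Measured along x it is 35 mm ahead of cabinet_front with the drawer shut, 249 mm at the stop (214 mm travel); starts 70 to 90 mm open. The drawer slides with 1 to 2 N and stays where left
- blue_weight: Blue slotted weight, about 0.2 kg, loose in the top drawer: disc 90 mm across, 16 mm thick. Origin: disc centre on the underside, z up. Slot 18 mm wide from the centre out along +x. Along -x a tail 16 mm wide leads to an upright black grip, to be pinched across y: x -92 to -64 mm, 16 mm wide (y), 44 mm high from the underside. Lies with the grip within 0.2 rad of facing the drawer front
- orange_weight: Orange slotted weight, about 0.16 kg, loose in the top drawer: disc 90 mm across, 12 mm thick. Origin: disc centre on the underside, z up. Slot 18 mm wide from the centre out along +x. Along -x a tail 16 mm wide leads to an upright black grip, to be pinched across y: x -92 to -64 mm, 16 mm wide (y), 40 mm high from the underside. Lies with the grip within 0.2 rad of facing the drawer front
- blue_grip (a point): Centre of the top of the blue weight's black grip, 78 mm from the disc's centre, 44 mm above its underside; axes as the weight. The slot, on the other side, is 18 mm wide, flared to 30 mm at the mouth; its inner end is flat, 5 mm past the disc's centre towards the grip. The weight's centre of mass lies about 25 mm from the disc's centre towards the grip
- orange_grip (a point): Centre of the top of the orange weight's black grip, 78 mm from the disc's centre, 40 mm above its underside; axes as the weight. The slot, on the other side, is 18 mm wide, flared to 30 mm at the mouth; its inner end is flat, 5 mm past the disc's centre towards the grip. The weight's centre of mass lies about 25 mm from the disc's centre towards the grip
- hanger_foot (a point): Top centre of the hanger's brass foot plate: 80 mm across, 60 mm above the table, fixed, rigid. From it a 9 mm rod rises 145 mm to a stirrup on the end of a terracotta bar (24 mm wide, underside 212 mm above the table) that juts 12 mm past the rod towards -x (the robot) and runs +x to a green column 70 mm wide, 285 mm high, near face 142 mm from the rod. z up; -x and both sides are open
- grey_weight: Grey slotted weight on the table, not needed: same shape as the orange one. Origin: centre of the disc's underside
- glaze_jar: Amber jar 72 mm across, 100 mm high, standing on the table. Origin: centre of its underside
- brush: Brush 180 mm long lying on the table between rig and cabinet, nearer the robot, some 20 mm high. Origin: on its underside near the middle
There are look-alikes about, which are no part of the job. Leave any red look-alike of the orange_weight alone.

How it is judged:
By the outcome, as a careful person would: the job done as asked, in the order asked, and still so for the second after the job is handed in, with the robot touching nothing.
It also fails if it takes over 72 s, if anything falls off the work surface, if the arm or the gripper's body presses on something with over 40 N, if the wrist force passes 120 N, or if a joint passes its speed limit or range.

## Working session

There is one attempt and no reset: what is moved stays moved. The work goes in short steps, Python scripts to look and compute and a shell command to move; the robot and the scene stay as the last step left them, time stands still between calls to the robot, and variables do not carry over. Pictures are saved under pics/ and viewed, about 8 in all and at most 12, crops included, and the job is handed in when it is done.

```bash
mkdir -p pics; ls
python3 - <<'E'
from station import *
import cv2,numpy as np
a=read_camera("scene");b=read_camera("side")
cv2.imwrite("pics/scene.png",a[:,:,::-1]);cv2.imwrite("pics/side.png",b[:,:,::-1])
s=read_state();print(s)
for n in("scene","side"):
  c=calibration(n);R,_=cv2.Rodrigues(np.array(c["rvec"]));print(n,np.round(c["mtx"],1).tolist(),(-R.T@np.array(c["tvec"]).ravel()).round(3),R.round(2).tolist())
print(calibration("wrist"))
E
```

```text
pics
{'time': 0.1, 'joint_pos': array([-1.35708920e+00,  1.58986260e-01,  1.59816165e+00,  2.34677084e-05,
        1.38623905e+00, -2.10093220e-01]), 'joint_vel': array([-5.83348619e-04, -2.07055854e-03, -3.54402182e-03, -1.08817538e-05,
        1.90788363e-03, -2.20968189e-03]), 'effort': array([ 3.05569265e-04, -3.96990716e+01, -3.32337964e+01, -1.43266057e-04,
        4.17621690e-03,  1.16141226e-05]), 'ee_pos': array([ 0.23632217, -0.52356166,  0.23038753]), 'tcp_rot': array([[-9.11534568e-01, -3.57998402e-04,  4.11223301e-01],
       [-4.11223265e-01,  1.75837570e-03, -9.11532958e-01],
       [-3.96757718e-04, -9.99998390e-01, -1.75003751e-03]]), 'force': array([-0.64388858,  0.12891477, -0.07387244]), 'ft_torque': array([-0.05218598,  0.01146952,  0.08444734]), 'width': 0.08529319512089188}
scene [[379.6, 0.0, 318.8], [0.0, 379.6, 196.1], [0.0, 0.0, 1.0]] [1.216 0.133 0.745] [[-0.34, 0.94, 0.0], [0.63, 0.23, -0.74], [-0.7, -0.25, -0.67]]
side [[447.5, 0.0, 322.7], [0.0, 447.5, 203.6], [0.0, 0.0, 1.0]] [0.117 1.011 0.918] [[-0.93, -0.37, 0.0], [-0.21, 0.52, -0.83], [0.31, -0.77, -0.56]]
{'mtx': array([[277.0596773 ,   0.        , 316.50720819],
       [  0.        , 277.0596773 , 202.38643652],
       [  0.        ,   0.        ,   1.        ]]), 'hand_eye': array([[-8.65001220e-04,  9.59718857e-01,  2.80960795e-01,
        -7.27726436e-02],
       [ 2.67530557e-04, -2.80960668e-01,  9.59719246e-01,
        -1.42438143e-01],
       [ 9.99999590e-01,  9.05323917e-04, -1.37227996e-05,
        -4.21445259e-04],
       [ 0.00000000e+00,  0.00000000e+00,  0.00000000e+00,
         1.00000000e+00]])}
```

View pics/scene.png

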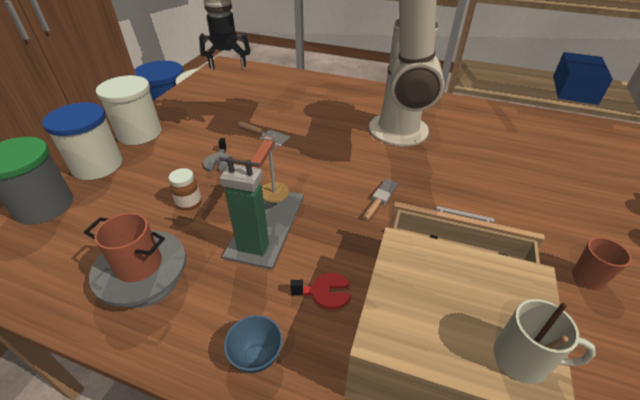

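View pics/side.png

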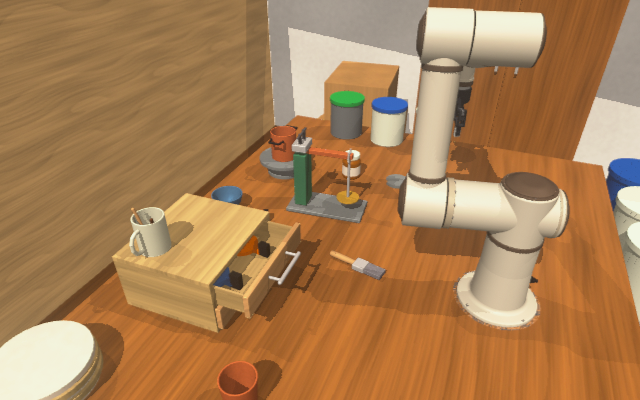

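```bash
cat > h.py <<'E'
from station import *
import cv2,numpy as np
def cam(n):
  c=calibration(n);R,_=cv2.Rodrigues(np.array(c["rvec"]));return np.array(c["mtx"]),R,np.array(c["tvec"]).ravel()
def wcam(s):
  c=calibration("wrist");H=np.array(c["hand_eye"]);T=np.eye(4);T[:3,:3]=s["tcp_rot"];T[:3,3]=s["ee_pos"];W=np.linalg.inv(T@H);return np.array(c["mtx"]),W[:3,:3],W[:3,3]
def plane(C,px,z):
  K,R,t=C;o=-R.T@t;d=R.T@np.linalg.inv(K)@np.array([*px,1.]);return o+d*(z-o[2])/d[2]
def proj(C,p):
  K,R,t=C;q=K@(R@np.asarray(p,float)+t);return q[:2]/q[2]
def tri(C1,p1,C2,p2):
  P=[C[0]@np.c_[C[1],C[2]] for C in(C1,C2)]
  X=cv2.triangulatePoints(P[0],P[1],np.array(p1,float).reshape(2,1),np.array(p2,float).reshape(2,1)).ravel();return X[:3]/X[3]
E
python3 - <<'E'
from h import *
im={}
for n in("scene","side"):
  im[n]=read_camera(n);C=cam(n)
  for t in("drawer_handle","hanger_foot","blue_weight","orange_weight","glaze_jar","brush","grey_weight"):
    for m in masks_of(t,n)[:2]:
      ys,xs=np.nonzero(m["pixels"]);
      if len(xs)<5: continue
      (c,sz,an)=cv2.minAreaRect(np.c_[xs,ys].astype(np.float32));bx=cv2.boxPoints((c,sz,an))
      print(n,t,round(m["conf"],2),m["extent"],len(xs),"min",np.round(c),np.round(sz),plane(C,(xs.mean(),ys.mean()),{"drawer_handle":.132,"hanger_foot":.06}.get(t,0.01)).round(3))
a=cv2.resize(im["scene"][190:300,360:580],None,fx=3.6,fy=3.6,interpolation=2)[:,:,::-1]
b=cv2.resize(im["side"][190:320,110:310],None,fx=3.6,fy=3.6,interpolation=2)[:,:,::-1]
cv2.imwrite("pics/c1.png",a[:,:800]);cv2.imwrite("pics/c2.png",b)
E
```

```text
scene drawer_handle 0.77 [391.2, 204.1, 153.2, 59.5] 4731 min [467. 230.] [154.  35.] [0.574 0.248 0.132]
scene hanger_foot 0.58 [218.8, 137.2, 82.7, 133.3] 6199 min [262. 203.] [132.  81.] [ 0.61  -0.255  0.06 ]
scene hanger_foot 0.28 [204.2, 139.8, 22.8, 30.9] 304 min [214. 155.] [32. 21.] [ 0.458 -0.469  0.06 ]
scene orange_weight 0.83 [287.1, 269.8, 63.2, 40.8] 1309 min [320. 290.] [35. 59.] [ 0.749 -0.023  0.01 ]
scene glaze_jar 0.81 [166.9, 170.2, 31.1, 39.9] 1043 min [184. 189.] [43. 28.] [ 0.565 -0.52   0.01 ]
scene brush 0.66 [362.4, 179.6, 33.3, 39.7] 534 min [378. 200.] [15. 49.] [0.397 0.026 0.01 ]
scene brush 0.34 [393.1, 201.8, 150.0, 61.3] 4385 min [466. 229.] [153.  33.] [0.446 0.269 0.01 ]
scene grey_weight 0.64 [203.6, 139.3, 23.6, 34.0] 426 min [220. 158.] [23. 35.] [ 0.397 -0.513  0.01 ]
side drawer_handle 0.77 [213.9, 218.6, 89.1, 99.9] 3978 min [261. 266.] [ 53. 113.] [0.588 0.264 0.132]
side hanger_foot 0.74 [284.2, 129.7, 83.7, 92.2] 3195 min [329. 175.] [82. 84.] [ 0.642 -0.274  0.06 ]
side blue_weight 0.98 [211.7, 269.3, 30.8, 22.0] 387 min [230. 280.] [27. 20.] [0.721 0.228 0.01 ]
side blue_weight 0.69 [214.1, 222.8, 86.4, 95.0] 3912 min [261. 266.] [ 52. 114.] [0.662 0.15  0.01 ]
side orange_weight 0.72 [232.6, 238.1, 39.7, 19.6] 420 min [254. 246.] [32. 20.] [0.723 0.073 0.01 ]
side glaze_jar 0.83 [340.5, 151.0, 18.5, 27.7] 440 min [350. 164.] [29. 19.] [ 0.614 -0.545  0.01 ]
side brush 0.85 [332.9, 248.0, 51.5, 32.9] 565 min [356. 264.] [58. 14.] [0.39  0.026 0.01 ]
side brush 0.72 [213.5, 270.3, 29.5, 20.8] 371 min [229. 278.] [26. 18.] [0.72  0.227 0.01 ]
side grey_weight 0.5 [384.7, 173.5, 17.4, 16.1] 190 min [394. 181.] [12. 17.] [ 0.418 -0.496  0.01 ]
```

View pics/c1.png

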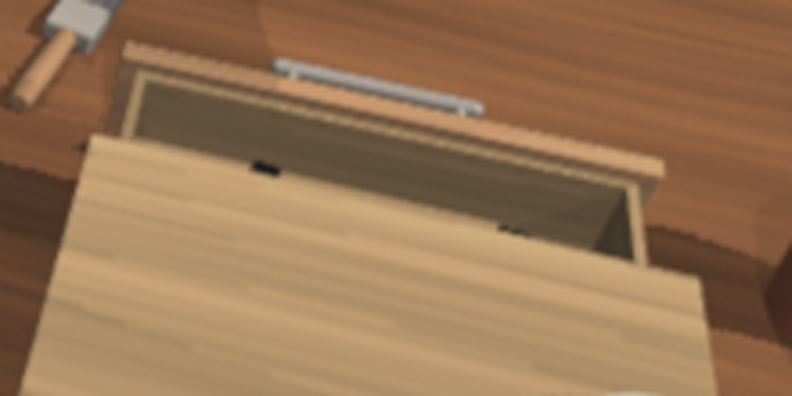

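View pics/c2.png

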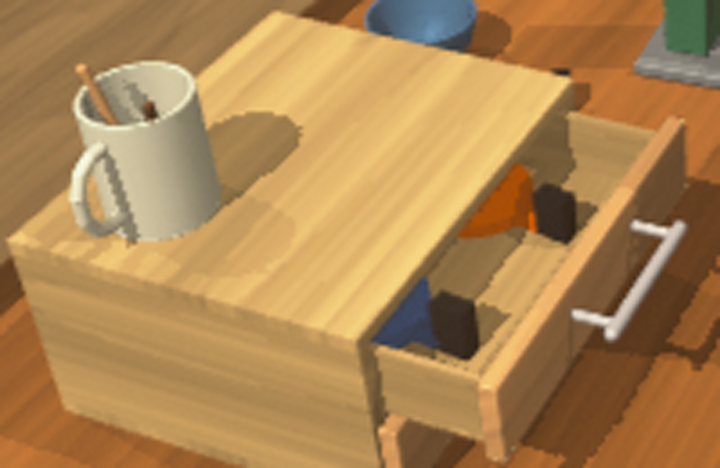

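Run:
```python
from h import *
A=cam("scene");B=cam("side")
def both(n,a,b,z): print(n,plane(A,a,z).round(4)[:2],plane(B,b,z).round(4)[:2],tri(A,a,B,b).round(4))
both("hR",(437,208),(299.4,254),.132)
both("hL",(493.3,220),(280,282.2),.132)
both("cR",(385.6,228),(268.9,214.4),.17)
both("cL",(553.9,267.2),(210.6,284.4),.17)
for n,z in((A,0.06),(B,.06)):
  pass
a=cv2.resize(read_camera("scene")[125:215,195:325],None,fx=5,fy=5,interpolation=2)[:,:,::-1]
b=cv2.resize(read_camera("side")[135:225,280:410],None,fx=5,fy=5,interpolation=2)[:,:,::-1]
im=np.vstack([a,b])[:,:];im=cv2.resize(im,None,fx=.66,fy=.66);print(im.shape);cv2.imwrite("pics/c3.png",im)
```

```text
hR [0.5237 0.1764] [0.5181 0.1777] [0.5196 0.1759 0.1294]
hL [0.5191 0.3005] [0.5181 0.2941] [0.5179 0.2983 0.1339]
cR [0.6641 0.0815] [0.6527 0.0918] [0.658  0.0816 0.1625]
cL [0.6529 0.3998] [0.6466 0.3972] [0.6486 0.3987 0.1688]
(594, 429, 3)
```

View pics/c3.png

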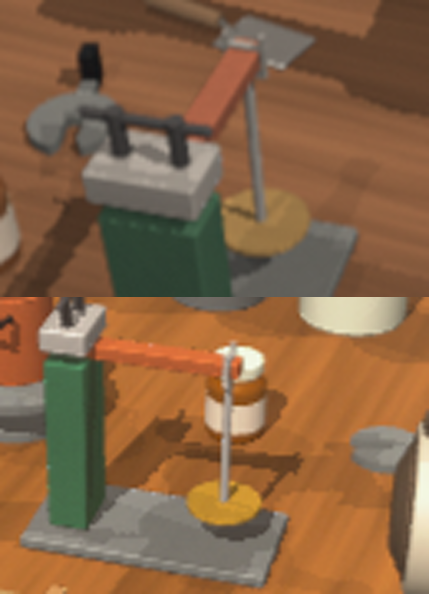

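```bash
python3 - <<'E'
from h import *
A=cam("scene");B=cam("side")
def both(n,a,b,z): print(n,plane(A,a,z).round(4)[:2],plane(B,b,z).round(4)[:2],tri(A,a,B,b).round(4))
both("foot",(274.4,191.1),(347.9,196.2),.06)
both("rodtop",(195+246/3.3,125+80/3.3),(280+228/3.3,135+75/3.3),.2)
E
python3 -m handwheel '[{"tx":0.05,"ty":0.1,"tz":0.02,"wz":0.15},{"tx":0.1,"ty":0.25,"tz":0.03,"wz":0.4},{"tx":0.15,"ty":0.4,"tz":0.03,"wz":0.6},{"tx":0.2,"ty":0.6,"tz":0.03,"wz":0.9},{"tx":0.25,"ty":0.7,"tz":0.03,"wz":1.17},{"tx":0.25,"ty":0.76,"tz":0.03,"wz":1.17},{"tx":0.25,"ty":0.76,"tz":0.03,"wz":1.17},{"tx":0.25,"ty":0.76,"tz":0.03,"wz":1.17},{"tx":0.25,"ty":0.76,"tz":0.03,"wz":1.17},{"tx":0.25,"ty":0.76,"tz":0.03,"wz":1.17},{"tx":0.25,"ty":0.76,"tz":0.03,"wz":1.17},{"tx":0.25,"ty":0.76,"tz":0.03,"wz":1.17}]' 0.69 40
```

```text
foot [ 0.5292 -0.2426] [ 0.5263 -0.2472] [ 0.5265 -0.245   0.0597]
rodtop [ 0.5319 -0.2431] [ 0.535  -0.2693] [ 0.5304 -0.2467  0.2067]invalid input
```

```bash
python3 -m handwheel '[{"tx":0.1,"ty":0.1,"tz":0.02,"wx":0,"wy":0,"wz":0.3},{"tx":0.1,"ty":0.3,"tz":0.03,"wx":0,"wy":0,"wz":0.5},{"tx":0.15,"ty":0.4,"tz":0.03,"wx":0,"wy":0,"wz":0.6}]' 0.69 40; echo; python3 -m handwheel --help | head -20
```

```text
time: 1.3
ee_pos: [0.2991, -0.392, 0.2455]
tcp_rot: [[-0.638, 0.0, 0.77], [-0.77, -0.0, -0.638], [-0.0, -1.0, 0.0]]
force: [0.3, 0.3, 0.6]
width: 0.0443
invalid input: not JSON, or not a number
```

```bash
python3 -m handwheel '[{"tx":0.19,"ty":0.63,"tz":0.01,"wx":0,"wy":0,"wz":0.71},{"tx":0.19,"ty":0.63,"tz":0.01,"wx":0,"wy":0,"wz":0.71},{"tx":0.19,"ty":0.63,"tz":0.01,"wx":0,"wy":0,"wz":0.71},{"tx":0.19,"ty":0.63,"tz":0.01,"wx":0,"wy":0,"wz":0.71},{"tx":0.19,"ty":0.63,"tz":0.01,"wx":0,"wy":0,"wz":0.71},{"tx":0.19,"ty":0.63,"tz":0.01,"wx":0,"wy":0,"wz":0.71},{"tx":0.19,"ty":0.63,"tz":0.01,"wx":0,"wy":0,"wz":0.71},{"tx":0.19,"ty":0.63,"tz":0.01,"wx":0,"wy":0,"wz":0.71},{"tx":0.19,"ty":0.63,"tz":0.01,"wx":0,"wy":0,"wz":0.71},{"tx":0.19,"ty":0.63,"tz":0.01,"wx":0,"wy":0,"wz":0.71},{"tx":0.19,"ty":0.63,"tz":0.01,"wx":0,"wy":0,"wz":0.71},{"tx":0.19,"ty":0.63,"tz":0.01,"wx":0,"wy":0,"wz":0.71}]'
python3 - <<'E'
from h import *
s=read_state();a=read_camera("wrist");cv2.imwrite("pics/w1.png",a[:,:,::-1]);np.savez("w1",p=s["ee_pos"],R=s["tcp_rot"])
print(s["ee_pos"],s["tcp_rot"][:,2])
C=wcam(s)
for p in([.519,.177,.132],[.519,.297,.132],[.651,.085,.17],[.651,.398,.17]):print(p,proj(C,p))
E
```

```text
time: 2.5
ee_pos: [0.4722, 0.1834, 0.2547]
tcp_rot: [[0.014, 0.001, 1.0], [-1.0, -0.0, 0.014], [0.0, -1.0, 0.001]]
force: [0.9, -0.3, 0.3]
width: 0.0266
[0.47224628 0.18341724 0.2547253 ] [9.99908377e-01 1.35058968e-02 9.10301192e-04]
[0.519, 0.177, 0.132] [361.96437779 204.15048868]
[0.519, 0.297, 0.132] [370.22990086  73.16513807]
[0.651, 0.085, 0.17] [499.37357606 308.82869452]
[0.651, 0.398, 0.17] [ 596.1649085  -103.97441824]
```

View pics/w1.png

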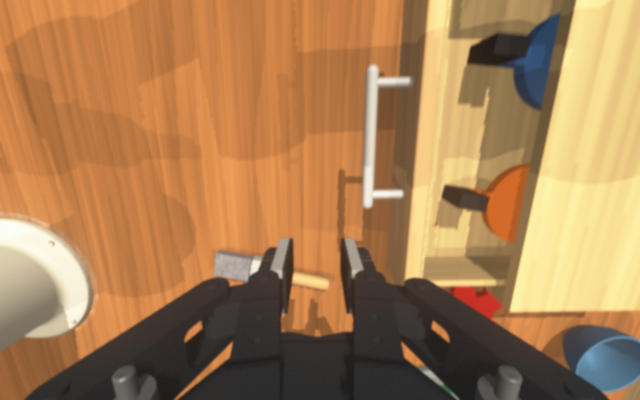

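```bash
python3 - <<'E'
from h import *
d=np.load("w1.npz");C=wcam(dict(ee_pos=d["p"],tcp_rot=d["R"]))
for q,z in(((368,205),.134),((373,68),.134),((505,313),.17),((575,0),.17)):print(q,plane(C,q,z).round(4))
E
python3 -m handwheel '[{"tx":0.03,"ty":0.05,"tz":0,"wx":0,"wy":0,"wz":0.02},{"tx":0.05,"ty":0.055,"tz":-0.02,"wx":0,"wy":0,"wz":0.02},{"tx":0.05,"ty":0.055,"tz":-0.06,"wx":0,"wy":0,"wz":0.02},{"tx":0.05,"ty":0.055,"tz":-0.08,"wx":0,"wy":0,"wz":0.02},{"tx":0.05,"ty":0.055,"tz":-0.08,"wx":0,"wy":0,"wz":0.02}]'
```

```text
(368, 205) [0.5247 0.1768 0.134 ]
(373, 68) [0.5208 0.3008 0.134 ]
(505, 313) [0.6574 0.0803 0.17  ]
(575, 0) [0.6533 0.3404 0.17  ]
time: 3.05
ee_pos: [0.5194, 0.2356, 0.1704]
tcp_rot: [[0.033, -0.008, 0.999], [-0.999, -0.002, 0.033], [0.001, -1.0, -0.008]]
force: [-0.2, -0.7, 0.9]
width: 0.0264
```

```bash
python3 -m handwheel '[{"tx":0,"ty":0,"tz":-0.03,"wx":0,"wy":0,"wz":0},{"tx":0,"ty":0,"tz":-0.05,"wx":0,"wy":0,"wz":0},{"tx":0,"ty":0,"tz":-0.061,"wx":0,"wy":0,"wz":0},{"tx":0,"ty":0,"tz":-0.061,"wx":0,"wy":0,"wz":0}]' && python3 -m handwheel '[{"tx":0,"ty":0,"tz":0,"wx":0,"wy":0,"wz":0},{"tx":0,"ty":0,"tz":0,"wx":0,"wy":0,"wz":0},{"tx":0,"ty":0,"tz":0,"wx":0,"wy":0,"wz":0},{"tx":0,"ty":0,"tz":0,"wx":0,"wy":0,"wz":0}]' 1 40
```

```text
time: 3.45
ee_pos: [0.5243, 0.2362, 0.116]
tcp_rot: [[0.033, 0.005, 0.999], [-0.999, 0.001, 0.033], [-0.001, -1.0, 0.005]]
force: [1.0, -0.3, 0.2]
width: 0.0266
time: 3.85
ee_pos: [0.5232, 0.2363, 0.1153]
tcp_rot: [[0.033, 0.003, 0.999], [-0.999, 0.0, 0.033], [-0.0, -1.0, 0.003]]
force: [0.1, -0.7, 7.3]
width: 0.0095
```

```bash
python3 -m handwheel '[{"tx":-0.005,"ty":0,"tz":0,"wx":0,"wy":0,"wz":0},{"tx":-0.012,"ty":0,"tz":0,"wx":0,"wy":0,"wz":0},{"tx":-0.02,"ty":-0.001,"tz":0,"wx":0,"wy":0,"wz":0},{"tx":-0.03,"ty":-0.001,"tz":0,"wx":0,"wy":0,"wz":0},{"tx":-0.04,"ty":-0.001,"tz":0,"wx":0,"wy":0,"wz":0},{"tx":-0.05,"ty":-0.001,"tz":0,"wx":0,"wy":0,"wz":0},{"tx":-0.06,"ty":-0.002,"tz":0,"wx":0,"wy":0,"wz":0},{"tx":-0.07,"ty":-0.002,"tz":0,"wx":0,"wy":0,"wz":0},{"tx":-0.08,"ty":-0.002,"tz":0,"wx":0,"wy":0,"wz":0},{"tx":-0.09,"ty":-0.002,"tz":0,"wx":0,"wy":0,"wz":0},{"tx":-0.097,"ty":-0.003,"tz":0,"wx":0,"wy":0,"wz":0},{"tx":-0.1,"ty":-0.003,"tz":0,"wx":0,"wy":0,"wz":0}]' && python3 -m handwheel '[{"tx":-0.004,"ty":0,"tz":0,"wx":0,"wy":0,"wz":0},{"tx":-0.008,"ty":0,"tz":0,"wx":0,"wy":0,"wz":0},{"tx":-0.012,"ty":0,"tz":0,"wx":0,"wy":0,"wz":0}]'
```

```text
time: 5.05
ee_pos: [0.4229, 0.2335, 0.1153]
tcp_rot: [[0.033, 0.004, 0.999], [-0.999, 0.001, 0.033], [-0.001, -1.0, 0.004]]
force: [-0.0, -0.7, 6.2]
width: 0.0095
time: 5.35
ee_pos: [0.4114, 0.2332, 0.1153]
tcp_rot: [[0.033, 0.004, 0.999], [-0.999, 0.0, 0.033], [-0.0, -1.0, 0.004]]
force: [1.3, -1.9, 7.2]
width: 0.0092
```

```bash
python3 -m handwheel '[{"tx":-0.003,"ty":0,"tz":0,"wx":0,"wy":0,"wz":0},{"tx":-0.006,"ty":0,"tz":0,"wx":0,"wy":0,"wz":0}]';python3 -m handwheel '[{"tx":-0.002,"ty":0,"tz":0,"wx":0,"wy":0,"wz":0},{"tx":-0.004,"ty":0,"tz":0,"wx":0,"wy":0,"wz":0},{"tx":-0.004,"ty":0,"tz":0,"wx":0,"wy":0,"wz":0}]'
```

```text
time: 5.55
ee_pos: [0.4055, 0.2331, 0.1153]
tcp_rot: [[0.033, 0.004, 0.999], [-0.999, -0.0, 0.033], [0.0, -1.0, 0.004]]
force: [1.2, -2.2, 7.3]
width: 0.0092
time: 5.85
ee_pos: [0.4012, 0.2329, 0.1153]
tcp_rot: [[0.033, 0.003, 0.999], [-0.999, -0.0, 0.033], [0.0, -1.0, 0.003]]
force: [-0.5, -3.1, 9.7]
width: 0.0093
```

```bash
python3 -m handwheel '[{"tx":-0.002,"ty":0,"tz":0,"wx":0,"wy":0,"wz":0},{"tx":-0.004,"ty":0,"tz":0,"wx":0,"wy":0,"wz":0},{"tx":-0.005,"ty":0,"tz":0,"wx":0,"wy":0,"wz":0}]';python3 -m handwheel '[{"tx":-0.002,"ty":0,"tz":0,"wx":0,"wy":0,"wz":0},{"tx":-0.004,"ty":0,"tz":0,"wx":0,"wy":0,"wz":0},{"tx":-0.004,"ty":0,"tz":0,"wx":0,"wy":0,"wz":0}]'
```

```text
time: 6.15
ee_pos: [0.3965, 0.2328, 0.1153]
tcp_rot: [[0.033, 0.004, 0.999], [-0.999, -0.001, 0.033], [0.001, -1.0, 0.004]]
force: [1.2, -4.4, 7.7]
width: 0.0091
time: 6.45
ee_pos: [0.3923, 0.2327, 0.1152]
tcp_rot: [[0.033, 0.003, 0.999], [-0.999, -0.001, 0.033], [0.001, -1.0, 0.003]]
force: [-1.4, -4.3, 9.4]
width: 0.0094
```

```bash
python3 -m handwheel '[{"tx":-0.003,"ty":-0.0005,"tz":0,"wx":0,"wy":0,"wz":0},{"tx":-0.005,"ty":-0.001,"tz":0,"wx":0,"wy":0,"wz":0},{"tx":-0.005,"ty":-0.001,"tz":0,"wx":0,"wy":0,"wz":0}]';python3 - <<'E'
from h import *
a=read_camera("scene");a2=cv2.resize(a[120:300,330:590],None,fx=3,fy=3,interpolation=2)
cv2.imwrite("pics/s2.png",a2[:,:,::-1])
C=cam("scene")
for p in([.388,.175,.132],[.388,.295,.132]):print(((proj(C,p)-[330,120])*3).round())
E
```

```text
time: 6.75
ee_pos: [0.3919, 0.2327, 0.1154]
tcp_rot: [[0.032, 0.016, 0.999], [-0.999, 0.003, 0.032], [-0.002, -1.0, 0.016]]
force: [19.5, 2.0, -9.7]
width: 0.0092
[339. 161.]
[487. 192.]
```

View pics/s2.png

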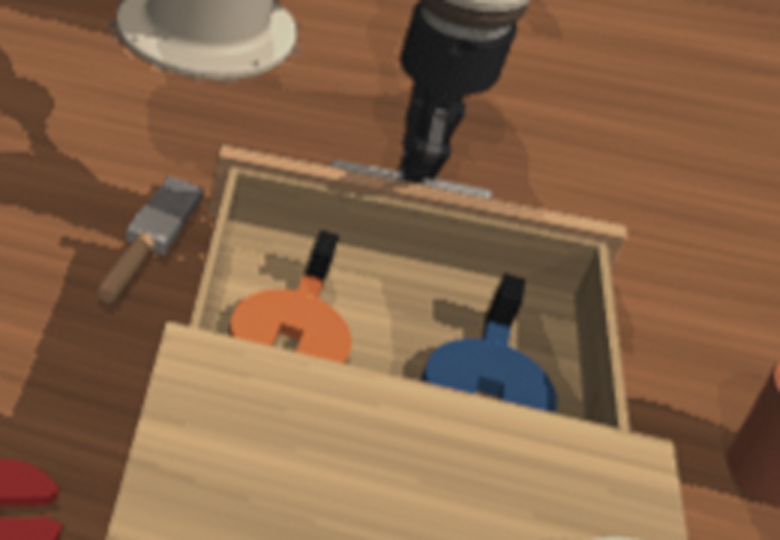

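```bash
python3 -m handwheel '[{"tx":0.003,"ty":0,"tz":0,"wx":0,"wy":0,"wz":0},{"tx":0.004,"ty":0,"tz":0,"wx":0,"wy":0,"wz":0}]' && python3 -m handwheel '[{"tx":0,"ty":0,"tz":0,"wx":0,"wy":0,"wz":0},{"tx":0,"ty":0,"tz":0,"wx":0,"wy":0,"wz":0},{"tx":0,"ty":0,"tz":0,"wx":0,"wy":0,"wz":0}]' 0.69 && python3 -m handwheel '[{"tx":0,"ty":0,"tz":0.03,"wx":0,"wy":0,"wz":0},{"tx":0,"ty":0,"tz":0.08,"wx":0,"wy":0,"wz":0},{"tx":0,"ty":0,"tz":0.13,"wx":0,"wy":0,"wz":0.15},{"tx":0.02,"ty":0,"tz":0.16,"wx":0,"wy":0,"wz":0.3},{"tx":0.03,"ty":0,"tz":0.16,"wx":0,"wy":0,"wz":0.45},{"tx":0.03,"ty":0,"tz":0.16,"wx":0,"wy":0,"wz":0.6},{"tx":0.03,"ty":0,"tz":0.16,"wx":0,"wy":0,"wz":0.75},{"tx":0.03,"ty":0,"tz":0.16,"wx":0,"wy":0,"wz":0.9},{"tx":0.03,"ty":0,"tz":0.16,"wx":0,"wy":0,"wz":1.05},{"tx":0.03,"ty":0,"tz":0.16,"wx":0,"wy":0,"wz":1.2},{"tx":0.03,"ty":0,"tz":0.16,"wx":0,"wy":0,"wz":1.35},{"tx":0.03,"ty":0,"tz":0.16,"wx":0,"wy":0,"wz":1.5}]' && python3 -m handwheel '[{"tx":0,"ty":0,"tz":0,"wx":0,"wy":0,"wz":0.05},{"tx":0,"ty":0,"tz":0,"wx":0,"wy":0,"wz":0.05}]' 0.55
python3 - <<'E'
from h import *
s=read_state();a=read_camera("wrist");cv2.imwrite("pics/w2.png",a[:,:,::-1]);np.savez("w2",p=s["ee_pos"],R=s["tcp_rot"])
C=wcam(s);S=cam("scene")
for t in("blue_weight","blue_grip","orange_weight","orange_grip"):
  for m in masks_of(t,"wrist")[:2]:
    print(t,round(m["conf"],2),m["extent"])
print(plane(S,(330+325/3,120+238/3),.135).round(4),plane(S,(330+511/3,120+284/3),.139).round(4))
E
```

```text
time: 7.0
ee_pos: [0.3919, 0.2327, 0.1153]
tcp_rot: [[0.033, 0.004, 0.999], [-0.999, 0.002, 0.033], [-0.001, -1.0, 0.004]]
force: [-0.6, 1.5, 9.3]
width: 0.0099
time: 7.3
ee_pos: [0.3897, 0.2322, 0.1135]
tcp_rot: [[0.033, -0.0, 0.999], [-0.999, -0.0, 0.033], [0.0, -1.0, -0.0]]
force: [-1.9, -0.1, 3.9]
width: 0.0261
time: 8.5
ee_pos: [0.4193, 0.232, 0.2725]
tcp_rot: [[1.0, -0.002, 0.031], [-0.031, -0.001, 1.0], [-0.002, -1.0, -0.001]]
force: [0.5, -0.5, 0.1]
width: 0.0262
time: 8.7
ee_pos: [0.4194, 0.232, 0.2726]
tcp_rot: [[1.0, -0.002, -0.012], [0.012, -0.0, 1.0], [-0.002, -1.0, -0.0]]
force: [0.5, 0.5, -0.4]
width: 0.0387
blue_weight 0.86 [338.3, 242.4, 62.5, 90.5]
blue_grip 0.89 [335.2, 243.9, 63.4, 87.7]
orange_weight 0.68 [260.4, 236.1, 37.2, 96.7]
orange_grip 0.79 [259.8, 234.8, 40.9, 94.2]
orange_grip 0.56 [171.5, 324.1, 16.6, 17.0]
[0.4958 0.1754 0.135 ] [0.5038 0.3131 0.139 ]
```

View pics/w2.png

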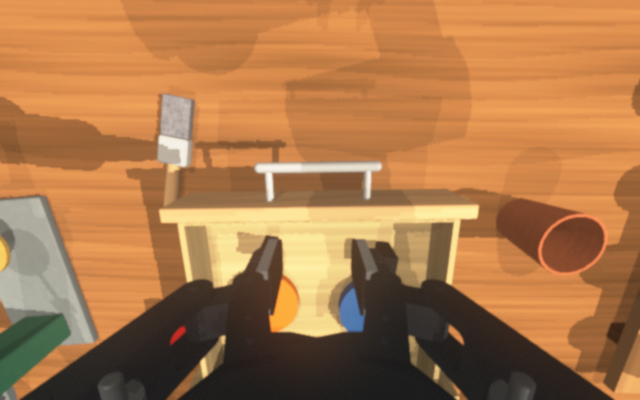

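```bash
python3 -m handwheel '[{"tx":0.05,"ty":0,"tz":0,"wx":0,"wy":0,"wz":0},{"tx":0.1,"ty":0.01,"tz":0,"wx":0,"wy":0,"wz":0},{"tx":0.13,"ty":0.01,"tz":0,"wx":0,"wy":0,"wz":0},{"tx":0.13,"ty":0.01,"tz":0,"wx":0,"wy":0,"wz":0},{"tx":0.13,"ty":0.01,"tz":0,"wx":0,"wy":0,"wz":0}]'
python3 - <<'E'
from h import *
s=read_state();a=read_camera("wrist");cv2.imwrite("pics/w3.png",a[:,:,::-1]);np.savez("w3",p=s["ee_pos"],R=s["tcp_rot"])
C=wcam(s)
for t,zt,zd in(("blue_weight",.139,.111),("orange_weight",.135,.107)):
  for m in masks_of(t,"wrist")[:2]:
    M=m["pixels"];g=a.astype(int).max(2);dark=M&(g<70);col=M&~dark
    f=lambda m:np.array(np.nonzero(m))[::-1].mean(1)
    print(t,round(m["conf"],2),m["extent"],dark.sum(),col.sum(), f(dark),f(col),plane(C,f(dark),zt-.005).round(4),plane(C,f(col),zd).round(4))
E
```

```text
time: 9.45
ee_pos: [0.55, 0.242, 0.2728]
tcp_rot: [[1.0, -0.002, -0.011], [0.011, -0.0, 1.0], [-0.002, -1.0, -0.0]]
force: [0.0, -0.9, -0.5]
width: 0.0386
blue_weight 0.91 [332.9, 133.1, 78.8, 114.6] 172 4699 [378.43023256 148.81976744] [375.15386252 200.64801021] [0.5051 0.3045 0.134 ] [0.5655 0.3102 0.111 ]
orange_weight 0.76 [102.2, 255.5, 77.3, 61.5] 282 1742 [118.71276596 301.88652482] [152.11768083 280.52870264] [0.6899 0.0079 0.13  ] [0.6749 0.037  0.107 ]
orange_weight 0.75 [211.2, 129.1, 76.8, 112.1] 0 4976 [nan nan] [251.0659164  193.14811093] [nan nan nan] [0.5594 0.1681 0.107 ]<stdin>:7: RuntimeWarning: Mean of empty slice.
  ret = um.true_divide(
```

View pics/w3.png

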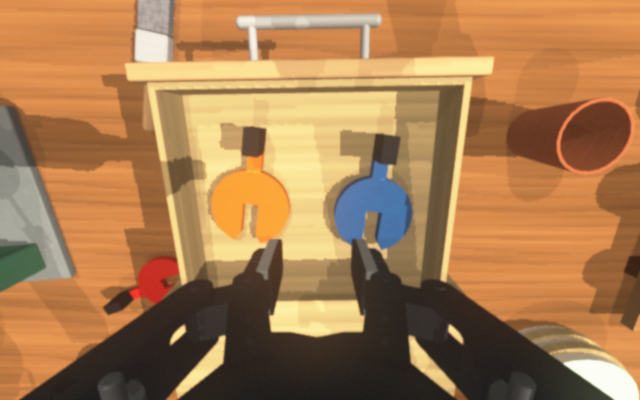

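Run:
```python
from h import *
d=np.load("w3.npz");C=wcam(dict(ee_pos=d["p"],tcp_rot=d["R"]))
a=cv2.imread("pics/w3.png")[:,:,::-1].astype(int);h=cv2.cvtColor(a.astype(np.uint8),cv2.COLOR_RGB2HSV)
def ext(m):
  n,l,s,c=cv2.connectedComponentsWithStats(m.astype(np.uint8));i=1+s[1:,4].argmax();return l==i,s[i],c[i]
for n,z0,H,th,box,hue in(("blue",.095,.044,.016,(325,125,420,255),(100,125)),("orange",.095,.040,.012,(205,115,295,245),(8,20))):
  x0,y0,x1,y1=box;B=np.zeros((400,640),bool);B[y0:y1,x0:x1]=1
  col=B&(h[...,0]>=hue[0])&(h[...,0]<=hue[1])&(h[...,1]>170)&(a.max(2)>110 if n=="orange" else a.max(2)>60)
  drk=B&(a.max(2)<75);drk[170:]=0
  col,s,_=ext(col);drk,s2,_=ext(drk);print(n,s,s2)
  # fit pose by rendering outline: disc+box silhouettes
  from scipy.optimize import minimize
  def render(p):
    x,y,w=p;c,q=np.cos(w),np.sin(w);W=lambda u,v,z:proj(C,[x+c*u-q*v,y+q*u+c*v,z0+z])
    I=np.zeros((400,640),np.uint8)
    tip=cv2.convexHull(np.array([W(u,v,z) for u in(-.092,-.064) for v in(-.008,.008) for z in(0.0,H)],np.float32))
    D=np.zeros_like(I)
    for z in(0,th/2,th):cv2.fillPoly(D,[np.array([W(.045*np.cos(t),.045*np.sin(t),z)*16 for t in np.linspace(0,6.28,60)]).astype(np.int32)],1,shift=4)
    D2=np.zeros_like(I);cv2.fillPoly(D2,[(np.array([W(-.005,-.009,th),W(.035,-.009,th),W(.05,-.015,th),W(.05,.015,th),W(.035,.009,th),W(-.005,.009,th)])*16).astype(np.int32)],1,shift=4);D[D2>0]=0
    cv2.fillPoly(D,[(np.array([W(-.07,-.008,th),W(-.03,-.008,th),W(-.03,.008,th),W(-.07,.008,th)])*16).astype(np.int32)],1,shift=4)
    cv2.fillPoly(I,[(tip*16).astype(np.int32)],1,shift=4);D[I>0]=0
    return D>0,I>0
  def cost(p):
    D,I=render(p);V=np.ones((400,640),bool);V[238:]=0
    return ((D^col)&V).sum()+1.5*(I^drk).sum()
  best=min((minimize(cost,[*plane(C,((373,212) if n=="blue" else (250,203)),.095+th)[:2],w],method="Nelder-Mead",options=dict(initial_simplex=[[*(plane(C,((373,212) if n=="blue" else (250,203)),.095+th)[:2]+np.array(e[:2])),w+e[2]] for e in([0,0,0],[.006,0,0],[0,.006,0],[0,0,.1])])) for w in(-.1,0,.1)),key=lambda r:r.fun)
  x,y,w=best.x;print(best.x.round(4),best.fun,"grip",(x-.078*np.cos(w)).round(4),(y-.078*np.sin(w)).round(4))
```

```text
Traceback (most recent call last):
ValueError: attempt to get argmax of an empty sequence
```

Run:
```python
import cv2
a=cv2.imread("pics/w3.png");h=cv2.cvtColor(a,cv2.COLOR_BGR2HSV)
for p in((386,148),(380,158),(392,140),(360,200),(405,215),(383,170),(253,142),(262,150),(250,185),(225,215),(255,165)):print(p,h[p[1],p[0]])
```

```text
(386, 148) [15 67 76]
(380, 158) [14 85 66]
(392, 140) [14 69 78]
(360, 200) [107 130 173]
(405, 215) [106 141 156]
(383, 170) [107 133 172]
(253, 142) [ 12 112 100]
(262, 150) [ 13 141 103]
(250, 185) [ 17 197 252]
(225, 215) [ 17 199 252]
(255, 165) [ 15 200 252]
```

```bash
cat > fit.py <<'E'
from h import *
from scipy.optimize import minimize
def big(m):
  n,l,s,c=cv2.connectedComponentsWithStats(m.astype(np.uint8));return l==1+s[1:,4].argmax()
d=np.load("w3.npz");C=wcam(dict(ee_pos=d["p"],tcp_rot=d["R"]))
h=cv2.cvtColor(cv2.imread("pics/w3.png"),cv2.COLOR_BGR2HSV).astype(int)
for n,H,th,box,hue,smin,dv,c0 in(("blue",.044,.016,(325,125,420,255),(98,118),90,90,(373,212)),("orange",.040,.012,(205,115,295,245),(12,20),185,125,(250,203))):
  x0,y0,x1,y1=box;B=np.zeros((400,640),bool);B[y0:y1,x0:x1]=1;z0=.095
  col=big(B&(h[...,0]>=hue[0])&(h[...,0]<=hue[1])&(h[...,1]>smin)&(h[...,2]>120))
  drk=B&(h[...,2]<dv);drk[168:]=0;drk[:,:238 if n=="orange" else 370]=0;drk=big(drk)
  def render(p):
    x,y,w=p;c,q=np.cos(w),np.sin(w);W=lambda u,v,z:proj(C,[x+c*u-q*v,y+q*u+c*v,z0+z])
    def poly(I,P,v):cv2.fillPoly(I,[(np.array(P)*16).astype(np.int32)],v,shift=4)
    I=np.zeros((400,640),np.uint8);D=I.copy()
    poly(I,cv2.convexHull(np.array([W(u,v,z) for u in(-.092,-.064) for v in(-.008,.008) for z in(0,H)],np.float32)),1)
    for z in(0,th/2,th):poly(D,[W(.045*np.cos(t),.045*np.sin(t),z) for t in np.linspace(0,6.28,60)],1)
    poly(D,[W(u,v,th) for u,v in((-.005,-.009),(.035,-.009),(.05,-.015),(.05,.015),(.035,.009),(-.005,.009))],0)
    poly(D,[W(u,v,th) for u,v in((-.07,-.008),(-.03,-.008),(-.03,.008),(-.07,.008))],1);D[I>0]=0
    return D>0,I>0
  def cost(p):
    D,I=render(p);return (D^col)[:238].sum()+1.5*(I^drk).sum()
  p0=np.array([*plane(C,c0,.095+th)[:2],0])
  r=min((minimize(cost,p0,method="Nelder-Mead",options=dict(initial_simplex=p0+[0,0,w]+np.array([[0,0,0],[.006,0,0],[0,.006,0],[0,0,.1]]))) for w in(-.15,-.05,.05,.15)),key=lambda r:r.fun)
  x,y,w=r.x;print(n,col.sum(),drk.sum(),r.x.round(4),r.fun,"grip",(x-.078*np.cos(w)).round(4),(y-.078*np.sin(w)).round(4))
E
python3 fit.py
```

```text
blue 3695 641 [ 0.5851  0.3089 -0.0753] 661.0 grip 0.5073 0.3147
orange 3940 576 [ 0.5774  0.1663 -0.1312] 520.0 grip 0.5001 0.1765
```

```bash
python3 -m handwheel '[{"tx":-0.025,"ty":0.04,"tz":0,"wx":0,"wy":0,"wz":-0.086},{"tx":-0.044,"ty":0.072,"tz":-0.01,"wx":0,"wy":0,"wz":-0.086},{"tx":-0.044,"ty":0.072,"tz":-0.05,"wx":0,"wy":0,"wz":-0.086},{"tx":-0.044,"ty":0.072,"tz":-0.09,"wx":0,"wy":0,"wz":-0.086},{"tx":-0.044,"ty":0.072,"tz":-0.12,"wx":0,"wy":0,"wz":-0.086},{"tx":-0.044,"ty":0.072,"tz":-0.14,"wx":0,"wy":0,"wz":-0.086},{"tx":-0.044,"ty":0.072,"tz":-0.16,"wx":0,"wy":0,"wz":-0.086},{"tx":-0.044,"ty":0.072,"tz":-0.168,"wx":0,"wy":0,"wz":-0.086},{"tx":-0.044,"ty":0.072,"tz":-0.168,"wx":0,"wy":0,"wz":-0.086}]' && python3 -m handwheel '[{"tx":0,"ty":0,"tz":0,"wx":0,"wy":0,"wz":0},{"tx":0,"ty":0,"tz":0,"wx":0,"wy":0,"wz":0},{"tx":0,"ty":0,"tz":0,"wx":0,"wy":0,"wz":0},{"tx":0,"ty":0,"tz":0,"wx":0,"wy":0,"wz":0},{"tx":0,"ty":0,"tz":0,"wx":0,"wy":0,"wz":0}]' 1 80
```

```text
time: 10.5
ee_pos: [0.5047, 0.3139, 0.1047]
tcp_rot: [[0.997, -0.002, 0.073], [-0.073, -0.001, 0.997], [-0.002, -1.0, -0.001]]
force: [-1.7, -0.1, -0.6]
width: 0.0385
time: 11.0
ee_pos: [0.5071, 0.3145, 0.1073]
tcp_rot: [[0.997, 0.003, 0.074], [-0.074, 0.001, 0.997], [0.003, -1.0, 0.001]]
force: [-1.4, 0.1, 5.8]
width: 0.015
```

```bash
python3 -m handwheel '[{"tx":0,"ty":0,"tz":0.01,"wx":0,"wy":0,"wz":0},{"tx":0,"ty":0,"tz":0.03,"wx":0,"wy":0,"wz":0},{"tx":0,"ty":0,"tz":0.06,"wx":0,"wy":0,"wz":0},{"tx":0,"ty":0,"tz":0.09,"wx":0,"wy":0,"wz":0},{"tx":0,"ty":0,"tz":0.12,"wx":0,"wy":0,"wz":0},{"tx":0,"ty":0,"tz":0.12,"wx":0,"wy":0,"wz":0}]' && python3 -m handwheel '[{"tx":-0.01,"ty":-0.02,"tz":0,"wx":0,"wy":0,"wz":0.02},{"tx":-0.03,"ty":-0.055,"tz":0,"wx":0,"wy":0,"wz":0.05},{"tx":-0.05,"ty":-0.095,"tz":0,"wx":0,"wy":0,"wz":0.08},{"tx":-0.07,"ty":-0.135,"tz":0,"wx":0,"wy":0,"wz":0.12},{"tx":-0.09,"ty":-0.175,"tz":0,"wx":0,"wy":0,"wz":0.17},{"tx":-0.11,"ty":-0.215,"tz":0,"wx":0,"wy":0,"wz":0.174},{"tx":-0.13,"ty":-0.255,"tz":0,"wx":0,"wy":0,"wz":0.174},{"tx":-0.146,"ty":-0.3,"tz":0,"wx":0,"wy":0,"wz":0.174},{"tx":-0.146,"ty":-0.345,"tz":0,"wx":0,"wy":0,"wz":0.174},{"tx":-0.146,"ty":-0.39,"tz":0,"wx":0,"wy":0,"wz":0.174},{"tx":-0.146,"ty":-0.43,"tz":0,"wx":0,"wy":0,"wz":0.174},{"tx":-0.146,"ty":-0.46,"tz":0,"wx":0,"wy":0,"wz":0.174}]' && python3 -m handwheel '[{"tx":0,"ty":-0.04,"tz":0,"wx":0,"wy":0,"wz":0},{"tx":0,"ty":-0.08,"tz":0,"wx":0,"wy":0,"wz":0},{"tx":0,"ty":-0.105,"tz":-0.02,"wx":0,"wy":0,"wz":0},{"tx":0,"ty":-0.115,"tz":-0.05,"wx":0,"wy":0,"wz":0},{"tx":0,"ty":-0.115,"tz":-0.08,"wx":0,"wy":0,"wz":0},{"tx":0,"ty":-0.115,"tz":-0.1,"wx":0,"wy":0,"wz":0},{"tx":0,"ty":-0.115,"tz":-0.1,"wx":0,"wy":0,"wz":0},{"tx":0,"ty":-0.115,"tz":-0.1,"wx":0,"wy":0,"wz":0}]'
python3 - <<'E'
from h import *
A=cam("scene")
a=read_camera("scene");b=read_camera("side");s=read_state()
x=cv2.resize(a[110:230,180:340],None,fx=5,fy=4*1.25,interpolation=2)[:,:,::-1]
y=cv2.resize(b[130:230,290:450],None,fx=5,fy=5,interpolation=2)[:,:,::-1]
cv2.imwrite("pics/s3.png",cv2.resize(np.vstack([x,y]),None,fx=.54,fy=.54))
print(s["ee_pos"],s["tcp_rot"].round(3).tolist())
E
```

```text
time: 11.6
ee_pos: [0.5084, 0.3151, 0.2309]
tcp_rot: [[0.997, 0.009, 0.074], [-0.074, 0.003, 0.997], [0.008, -1.0, 0.004]]
force: [-0.2, 0.4, -1.6]
width: 0.015
time: 12.8
ee_pos: [0.3588, -0.1477, 0.2241]
tcp_rot: [[0.995, -0.002, -0.098], [0.098, 0.001, 0.995], [-0.002, -1.0, 0.001]]
force: [0.8, 0.3, -3.3]
width: 0.0146
time: 13.6
ee_pos: [0.3596, -0.2604, 0.125]
tcp_rot: [[0.995, -0.001, -0.1], [0.1, 0.001, 0.995], [-0.001, -1.0, 0.001]]
force: [0.4, -0.1, -2.1]
width: 0.0152
[ 0.36057589 -0.26149468  0.12661673] [[0.995, 0.001, -0.1], [0.1, -0.002, 0.995], [0.001, -1.0, -0.002]]
```

View pics/s3.png

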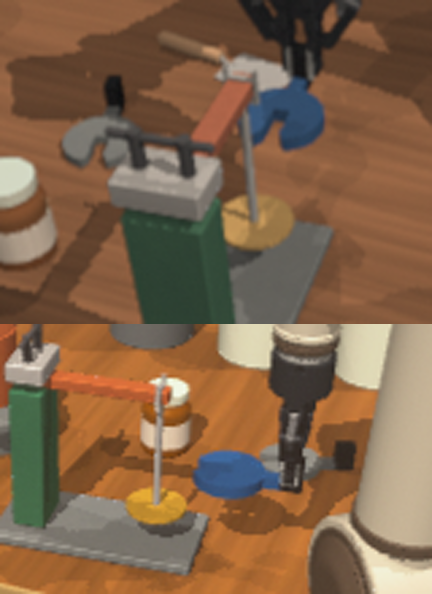

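Run:
```python
from h import *
from scipy.optimize import minimize
s=read_state();p=s["ee_pos"];R=s["tcp_rot"];yaw=np.arctan2(R[1,0],R[0,0]);z0=p[2]-.012;th=.016
pd=np.array([p[0]+.078*np.cos(yaw),p[1]+.078*np.sin(yaw),yaw]);print("pred",pd.round(4))
for n in("scene","side"):
  a=read_camera(n);C=cam(n);h=cv2.cvtColor(a,cv2.COLOR_RGB2HSV).astype(int)
  c=proj(C,[pd[0],pd[1],z0+th]);B=np.zeros((400,640),bool);u,v=c.astype(int);B[v-30:v+30,u-45:u+45]=1
  col=B&(h[...,0]>=98)&(h[...,0]<=122)&(h[...,1]>90)
  k,l,st,_=cv2.connectedComponentsWithStats(col.astype(np.uint8));col=l==1+st[1:,4].argmax();print(n,col.sum(),st[1+st[1:,4].argmax()])
  def render(q):
    x,y,w=q;c_,s_=np.cos(w),np.sin(w);W=lambda u,v,z:proj(C,[x+c_*u-s_*v,y+s_*u+c_*v,z0+z])
    D=np.zeros((400,640),np.uint8);f=lambda P,v:cv2.fillPoly(D,[(np.array(P)*16).astype(np.int32)],v,shift=4)
    for z in(0,th/2,th):f([W(.045*np.cos(t),.045*np.sin(t),z) for t in np.linspace(0,6.28,60)],1)
    f([W(u,v,th) for u,v in((-.005,-.009),(.035,-.009),(.05,-.015),(.05,.015),(.035,.009),(-.005,.009))],0)
    return D>0
  cost=lambda q:(render(q)^col).sum()
  r=minimize(cost,pd,method="Nelder-Mead",options=dict(initial_simplex=pd+np.array([[0,0,0],[.008,0,0],[0,.008,0],[0,0,.1]])))
  print(cost(pd),r.x.round(4),r.fun)
  # rod columns: grey pixel centroid per row between foot and bar
  for zz in(.08,.12,.16,.19):
    q=proj(C,[.528,-.245,zz]);j=int(round(q[1]));row=a[j,int(q[0])-9:int(q[0])+10].astype(int);print(zz,q.round(1),"min-sat cols",[int(q[0])-9+i for i in range(19) if row[i].max()-row[i].min()<45])
```

```text
pred [ 0.4382 -0.2537  0.1004]
scene 434 [272 138  27  27 434]
291 [ 0.4375 -0.2544  0.2027] 270.0
0.08 [273.2 185. ] min-sat cols [272, 273, 274]
0.12 [272.1 173.4] min-sat cols [270, 271, 272, 273]
0.16 [270.8 161.2] min-sat cols [269, 270, 271, 272, 273, 274, 275, 276]
0.19 [269.9 151.5] min-sat cols [269, 270, 271, 272]
side 391 [362 177  31  17 391]
142 [ 0.4374 -0.26    0.2574] 125.0
0.08 [347.4 191.6] min-sat cols [347, 348]
0.12 [347.8 181.8] min-sat cols [347, 348, 349]
0.16 [348.2 171.7] min-sat cols [347, 348, 349]
0.19 [348.6 163.9] min-sat cols [348, 349]
```

```bash
python3 -m handwheel '[{"tx":0,"ty":0,"tz":-0.02,"wx":0,"wy":0,"wz":0},{"tx":0,"ty":0,"tz":-0.04,"wx":0,"wy":0,"wz":0},{"tx":0,"ty":0,"tz":-0.045,"wx":0,"wy":0,"wz":0},{"tx":0.015,"ty":0.0015,"tz":-0.045,"wx":0,"wy":0,"wz":0},{"tx":0.03,"ty":0.003,"tz":-0.045,"wx":0,"wy":0,"wz":0},{"tx":0.045,"ty":0.0045,"tz":-0.045,"wx":0,"wy":0,"wz":0},{"tx":0.06,"ty":0.006,"tz":-0.045,"wx":0,"wy":0,"wz":0},{"tx":0.06,"ty":0.006,"tz":-0.045,"wx":0,"wy":0,"wz":0}]' && python3 -m handwheel '[{"tx":0.008,"ty":0.001,"tz":0,"wx":0,"wy":0,"wz":0},{"tx":0.016,"ty":0.0015,"tz":0,"wx":0,"wy":0,"wz":0},{"tx":0.022,"ty":0.002,"tz":0,"wx":0,"wy":0,"wz":0},{"tx":0.022,"ty":0.002,"tz":0,"wx":0,"wy":0,"wz":0}]'
```

```text
time: 14.6
ee_pos: [0.422, -0.2555, 0.0819]
tcp_rot: [[0.995, 0.002, -0.101], [0.101, -0.002, 0.995], [0.002, -1.0, -0.002]]
force: [-0.5, 0.1, -2.3]
width: 0.0148
time: 15.0
ee_pos: [0.4426, -0.253, 0.0807]
tcp_rot: [[0.995, 0.0, -0.1], [0.1, -0.0, 0.995], [0.0, -1.0, -0.0]]
force: [0.2, -1.0, -1.7]
width: 0.0151
```

```bash
python3 -m handwheel '[{"tx":0.003,"ty":0,"tz":0,"wx":0,"wy":0,"wz":0},{"tx":0.005,"ty":0.0005,"tz":0,"wx":0,"wy":0,"wz":0},{"tx":0.005,"ty":0.0005,"tz":0,"wx":0,"wy":0,"wz":0}]' && python3 -m handwheel '[{"tx":0.002,"ty":0,"tz":0,"wx":0,"wy":0,"wz":0},{"tx":0.003,"ty":0.0005,"tz":0,"wx":0,"wy":0,"wz":0},{"tx":0.003,"ty":0.0005,"tz":0,"wx":0,"wy":0,"wz":0}]'
```

```text
time: 15.3
ee_pos: [0.4471, -0.2524, 0.0804]
tcp_rot: [[0.995, -0.0, -0.1], [0.1, 0.0, 0.995], [0.0, -1.0, 0.0]]
force: [-0.6, -0.5, -2.5]
width: 0.0148
time: 15.6
ee_pos: [0.4501, -0.2518, 0.0804]
tcp_rot: [[0.995, 0.0, -0.1], [0.1, 0.0, 0.995], [0.0, -1.0, 0.0]]
force: [-0.1, -0.0, -2.5]
width: 0.0152
```

```bash
python3 -m handwheel '[{"tx":0.002,"ty":0,"tz":0,"wx":0,"wy":0,"wz":0},{"tx":0.003,"ty":0.0005,"tz":0,"wx":0,"wy":0,"wz":0},{"tx":0.003,"ty":0.0005,"tz":0,"wx":0,"wy":0,"wz":0}]' && python3 -m handwheel '[{"tx":0.001,"ty":0,"tz":0,"wx":0,"wy":0,"wz":0},{"tx":0.002,"ty":0,"tz":0,"wx":0,"wy":0,"wz":0},{"tx":0.002,"ty":0,"tz":0,"wx":0,"wy":0,"wz":0}]'
```

```text
time: 15.9
ee_pos: [0.4523, -0.2517, 0.0804]
tcp_rot: [[0.995, -0.002, -0.1], [0.1, -0.0, 0.995], [-0.002, -1.0, -0.0]]
force: [-4.7, -1.2, 0.4]
width: 0.0154
time: 16.2
ee_pos: [0.4524, -0.2518, 0.0805]
tcp_rot: [[0.995, -0.007, -0.101], [0.101, 0.0, 0.995], [-0.007, -1.0, 0.001]]
force: [-13.5, -1.2, 5.7]
width: 0.0151
```

```bash
python3 -m handwheel '[{"tx":-0.0025,"ty":0,"tz":0,"wx":0,"wy":0,"wz":0},{"tx":-0.0025,"ty":0,"tz":-0.003,"wx":0,"wy":0,"wz":0},{"tx":-0.0025,"ty":0,"tz":-0.006,"wx":0,"wy":0,"wz":0},{"tx":-0.0025,"ty":0,"tz":-0.006,"wx":0,"wy":0,"wz":0}]' && python3 -m handwheel '[{"tx":0,"ty":0,"tz":-0.001,"wx":0,"wy":0,"wz":0},{"tx":0,"ty":0,"tz":-0.002,"wx":0,"wy":0,"wz":0},{"tx":0,"ty":0,"tz":-0.002,"wx":0,"wy":0,"wz":0}]'
```

```text
time: 16.6
ee_pos: [0.4522, -0.2512, 0.0738]
tcp_rot: [[0.995, -0.001, -0.1], [0.1, 0.0, 0.995], [-0.001, -1.0, 0.0]]
force: [-2.6, -0.4, -3.4]
width: 0.0148
time: 16.9
ee_pos: [0.4522, -0.2513, 0.0725]
tcp_rot: [[0.995, -0.001, -0.1], [0.1, 0.0, 0.995], [-0.001, -1.0, 0.0]]
force: [-5.2, 0.3, 2.2]
width: 0.0148
```

```bash
python3 -m handwheel '[{"tx":0,"ty":0,"tz":-0.001,"wx":0,"wy":0,"wz":0},{"tx":0,"ty":0,"tz":-0.001,"wx":0,"wy":0,"wz":0}]' && python3 -m handwheel '[{"tx":0,"ty":0,"tz":0,"wx":0,"wy":0,"wz":0},{"tx":0,"ty":0,"tz":0,"wx":0,"wy":0,"wz":0},{"tx":0,"ty":0,"tz":0,"wx":0,"wy":0,"wz":0}]' 0.55 && python3 -m handwheel '[{"tx":0,"ty":0,"tz":0.01,"wx":0,"wy":0,"wz":0},{"tx":0,"ty":0,"tz":0.03,"wx":0,"wy":0,"wz":0},{"tx":-0.02,"ty":0,"tz":0.06,"wx":0,"wy":0,"wz":0},{"tx":-0.06,"ty":0,"tz":0.1,"wx":0,"wy":0,"wz":0},{"tx":-0.07,"ty":0,"tz":0.14,"wx":0,"wy":0,"wz":0},{"tx":-0.07,"ty":0,"tz":0.17,"wx":0,"wy":0,"wz":0},{"tx":-0.07,"ty":0,"tz":0.2,"wx":0,"wy":0,"wz":0},{"tx":-0.07,"ty":0,"tz":0.2,"wx":0,"wy":0,"wz":0}]';python3 - <<'E'
from h import *
a=read_camera("scene");b=read_camera("side")
x=cv2.resize(a[130:220,220:340],None,fx=4.8,fy=4.8,interpolation=2)[:,:,::-1]
y=cv2.resize(b[150:220,290:410],None,fx=4.8,fy=4.8,interpolation=2)[:,:,::-1]
v=np.vstack([x,y])[:, :];print(v.shape);cv2.imwrite("pics/s4.png",cv2.resize(v,None,fx=.78,fy=.78))
s=read_state();print(s["ee_pos"],s["joint_pos"])
for n,im in(("scene",a),("side",b)):
  h=cv2.cvtColor(im,cv2.COLOR_RGB2HSV);C=cam(n);u,w=proj(C,[.53,-.245,.07]).astype(int);m=np.zeros((400,640),bool);m[w-35:w+35,u-35:u+35]=1
  m&=(h[...,0]>=98)&(h[...,0]<=122)&(h[...,1]>90);q=np.array(np.nonzero(m))[::-1];print(n,q.shape[1],q.min(1),q.max(1),q.mean(1), "pred top c",proj(C,[.53,-.244,.076]).round(1))
E
```

```text
time: 17.1
ee_pos: [0.4522, -0.2514, 0.0723]
tcp_rot: [[0.995, -0.001, -0.101], [0.101, 0.0, 0.995], [-0.001, -1.0, 0.0]]
force: [-9.3, 1.6, 7.4]
width: 0.015
time: 17.4
ee_pos: [0.4532, -0.2515, 0.0717]
tcp_rot: [[0.995, 0.001, -0.1], [0.1, -0.001, 0.995], [0.001, -1.0, -0.001]]
force: [0.4, -0.4, 0.3]
width: 0.0385
time: 18.2
ee_pos: [0.3843, -0.2533, 0.2774]
tcp_rot: [[0.995, 0.007, -0.1], [0.1, -0.008, 0.995], [0.007, -1.0, -0.009]]
force: [-0.3, -0.6, -0.5]
width: 0.0385
(768, 576, 3)
[ 0.38285526 -0.25161992  0.27246801] [-8.46373988e-01 -1.83246633e-01  1.85421971e+00  2.11633719e-04
  1.46826424e+00 -2.51747765e+00]
scene 492 [261 172] [289 201] [276.51219512 187.35162602] pred top c [273.4 186.7]
side 339 [336 186] [365 202] [348.91740413 195.00884956] pred top c [346.8 192.6]
```

View pics/s4.png

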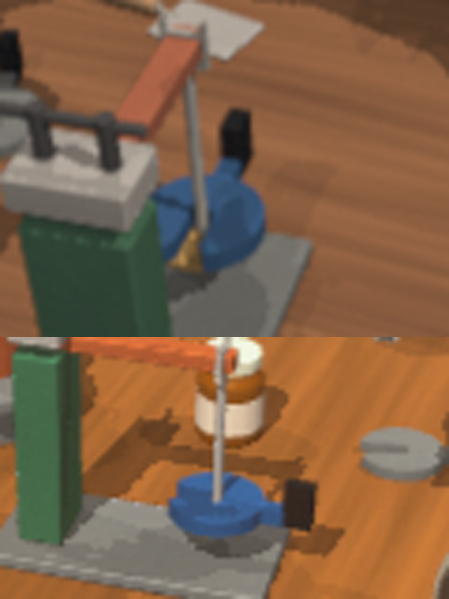

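```bash
python3 -m handwheel '[{"tx":0,"ty":0.04,"tz":0,"wx":0,"wy":0,"wz":-0.03},{"tx":0.01,"ty":0.08,"tz":0,"wx":0,"wy":0,"wz":-0.06},{"tx":0.02,"ty":0.12,"tz":0,"wx":0,"wy":0,"wz":-0.09},{"tx":0.03,"ty":0.16,"tz":0,"wx":0,"wy":0,"wz":-0.12},{"tx":0.045,"ty":0.2,"tz":0,"wx":0,"wy":0,"wz":-0.15},{"tx":0.06,"ty":0.24,"tz":0,"wx":0,"wy":0,"wz":-0.18},{"tx":0.075,"ty":0.285,"tz":0,"wx":0,"wy":0,"wz":-0.2},{"tx":0.09,"ty":0.33,"tz":0,"wx":0,"wy":0,"wz":-0.231},{"tx":0.1,"ty":0.37,"tz":0,"wx":0,"wy":0,"wz":-0.231},{"tx":0.114,"ty":0.41,"tz":0,"wx":0,"wy":0,"wz":-0.231},{"tx":0.115,"ty":0.429,"tz":0,"wx":0,"wy":0,"wz":-0.231},{"tx":0.115,"ty":0.429,"tz":0,"wx":0,"wy":0,"wz":-0.231}]'
python3 - <<'E'
from h import *
S=cam("scene");a=read_camera("scene");s=read_state();print(s["ee_pos"],s["tcp_rot"][:,0])
h=cv2.cvtColor(a,cv2.COLOR_RGB2HSV);u,w=proj(S,[.575,.166,.107]).astype(int);m=np.zeros((400,640),bool);m[w-30:w+30,u-30:u+30]=1
m&=(h[...,0]>=6)&(h[...,0]<=14)&(h[...,1]>175)
x0=cv2.imread("pics/s2.png");x0=cv2.resize(x0,None,fx=1/3,fy=1/3,interpolation=cv2.INTER_AREA)[:,:,::-1];d=np.abs(a[120:300,330:590].astype(int)-x0).max(2)
B=d[65:120,65:125];print("diff around orange grip/disc",(B>60).sum(),B.shape,B.max())
E
```

```text
time: 19.5
ee_pos: [0.4964, 0.1799, 0.2694]
tcp_rot: [[0.992, -0.004, 0.127], [-0.127, 0.0, 0.992], [-0.004, -1.0, -0.0]]
force: [0.3, -1.0, -0.3]
width: 0.0387
[0.49654997 0.17836069 0.26966802] [ 0.9917657  -0.12802629 -0.0031734 ]
diff around orange grip/disc 0 (55, 60) 58
```

```bash
python3 -m handwheel '[{"tx":0.002,"ty":-0.001,"tz":-0.04,"wx":0,"wy":0,"wz":0},{"tx":0.002,"ty":-0.001,"tz":-0.08,"wx":0,"wy":0,"wz":0},{"tx":0.002,"ty":-0.001,"tz":-0.12,"wx":0,"wy":0,"wz":0},{"tx":0.002,"ty":-0.001,"tz":-0.145,"wx":0,"wy":0,"wz":0},{"tx":0.002,"ty":-0.001,"tz":-0.16,"wx":0,"wy":0,"wz":0},{"tx":0.002,"ty":-0.001,"tz":-0.166,"wx":0,"wy":0,"wz":0},{"tx":0.002,"ty":-0.001,"tz":-0.166,"wx":0,"wy":0,"wz":0}]' && python3 -m handwheel '[{"tx":0,"ty":0,"tz":0,"wx":0,"wy":0,"wz":0},{"tx":0,"ty":0,"tz":0,"wx":0,"wy":0,"wz":0},{"tx":0,"ty":0,"tz":0,"wx":0,"wy":0,"wz":0},{"tx":0,"ty":0,"tz":0,"wx":0,"wy":0,"wz":0},{"tx":0,"ty":0,"tz":0,"wx":0,"wy":0,"wz":0}]' 1 80
```

```text
time: 20.25
ee_pos: [0.4987, 0.1756, 0.1045]
tcp_rot: [[0.991, -0.002, 0.132], [-0.132, -0.0, 0.991], [-0.002, -1.0, -0.001]]
force: [-0.6, -0.3, -0.3]
width: 0.038
time: 20.75
ee_pos: [0.5006, 0.1765, 0.1069]
tcp_rot: [[0.991, 0.003, 0.13], [-0.13, -0.0, 0.991], [0.003, -1.0, 0.0]]
force: [-1.3, -1.5, 5.6]
width: 0.0146
```

```bash
python3 -m handwheel '[{"tx":0,"ty":0,"tz":0.01,"wx":0,"wy":0,"wz":0},{"tx":0,"ty":0,"tz":0.03,"wx":0,"wy":0,"wz":0},{"tx":0,"ty":0,"tz":0.06,"wx":0,"wy":0,"wz":0},{"tx":0,"ty":0,"tz":0.09,"wx":0,"wy":0,"wz":0},{"tx":0,"ty":0,"tz":0.12,"wx":0,"wy":0,"wz":0},{"tx":0,"ty":0,"tz":0.12,"wx":0,"wy":0,"wz":-0.05}]' && python3 -m handwheel '[{"tx":0,"ty":-0.01,"tz":0,"wx":0,"wy":0,"wz":-0.1},{"tx":0,"ty":-0.03,"tz":0,"wx":0,"wy":0,"wz":-0.22},{"tx":0.01,"ty":-0.055,"tz":0,"wx":0,"wy":0,"wz":-0.34},{"tx":0.01,"ty":-0.08,"tz":0,"wx":0,"wy":0,"wz":-0.46},{"tx":0.02,"ty":-0.105,"tz":0,"wx":0,"wy":0,"wz":-0.58},{"tx":0.02,"ty":-0.13,"tz":0,"wx":0,"wy":0,"wz":-0.7},{"tx":0.03,"ty":-0.155,"tz":0,"wx":0,"wy":0,"wz":-0.82},{"tx":0.03,"ty":-0.18,"tz":0,"wx":0,"wy":0,"wz":-0.94},{"tx":0.04,"ty":-0.205,"tz":0,"wx":0,"wy":0,"wz":-1.06},{"tx":0.04,"ty":-0.225,"tz":0,"wx":0,"wy":0,"wz":-1.18},{"tx":0.046,"ty":-0.24,"tz":0,"wx":0,"wy":0,"wz":-1.3},{"tx":0.048,"ty":-0.244,"tz":0,"wx":0,"wy":0,"wz":-1.4}]' && python3 -m handwheel '[{"tx":0,"ty":0,"tz":-0.02,"wx":0,"wy":0,"wz":-0.09},{"tx":0,"ty":0,"tz":-0.05,"wx":0,"wy":0,"wz":-0.09},{"tx":0,"ty":0,"tz":-0.07,"wx":0,"wy":0,"wz":-0.09},{"tx":0,"ty":0,"tz":-0.08,"wx":0,"wy":0,"wz":-0.09},{"tx":0,"ty":0,"tz":-0.08,"wx":0,"wy":0,"wz":-0.09},{"tx":0,"ty":0,"tz":-0.08,"wx":0,"wy":0,"wz":-0.09}]'
python3 - <<'E'
from h import *
from scipy.optimize import minimize
s=read_state();p=s["ee_pos"];R=s["tcp_rot"];yaw=np.arctan2(R[1,0],R[0,0]);z0=p[2]-.012;th=.012
pd=np.array([p[0]+.078*np.cos(yaw),p[1]+.078*np.sin(yaw),yaw]);print(p,"pred",pd.round(4))
for n in("scene","side"):
  a=read_camera(n);C=cam(n);h=cv2.cvtColor(a,cv2.COLOR_RGB2HSV).astype(int)
  c=proj(C,[pd[0],pd[1],z0+th]);B=np.zeros((400,640),bool);u,v=c.astype(int);B[v-30:v+30,u-35:u+35]=1
  print(n,c.round(1),h[v,u+8],h[v,u-8])
  col=B&(h[...,0]>=7)&(h[...,0]<=17)&(h[...,1]>185)&(h[...,2]>215)
  k,l,st,_=cv2.connectedComponentsWithStats(col.astype(np.uint8));i=1+st[1:,4].argmax() if k>1 else 0;print(k,st[i])
E
```

```text
time: 21.35
ee_pos: [0.5019, 0.1772, 0.2309]
tcp_rot: [[0.984, 0.009, 0.18], [-0.18, 0.001, 0.984], [0.008, -1.0, 0.003]]
force: [1.4, 0.1, -0.9]
width: 0.0147
time: 22.55
ee_pos: [0.5475, -0.0687, 0.2254]
tcp_rot: [[-0.016, -0.0, 1.0], [-1.0, 0.0, -0.016], [-0.0, -1.0, -0.0]]
force: [0.4, -0.2, -1.8]
width: 0.015
time: 23.15
ee_pos: [0.5481, -0.0675, 0.1465]
tcp_rot: [[-0.1, 0.001, 0.995], [-0.995, -0.0, -0.1], [0.0, -1.0, 0.001]]
force: [0.3, -0.2, -1.3]
width: 0.0145
[ 0.54806857 -0.06745013  0.14648275] pred [ 0.5403 -0.1451 -1.6706]
scene [305.7 176.8] [ 10 172 150] [ 11 148 131]
1 [     0      0    640    400 256000]
side [334.3 188.8] [ 13 255 184] [12 46 56]
4 [331 193   2   1   2]
```

```bash
python3 -m handwheel '[{"tx":-0.001,"ty":0,"tz":-0.02,"wx":0,"wy":0,"wz":0},{"tx":-0.001,"ty":0,"tz":-0.04,"wx":0,"wy":0,"wz":0},{"tx":-0.001,"ty":0,"tz":-0.049,"wx":0,"wy":0,"wz":0},{"tx":-0.0025,"ty":-0.015,"tz":-0.049,"wx":0,"wy":0,"wz":0},{"tx":-0.004,"ty":-0.03,"tz":-0.049,"wx":0,"wy":0,"wz":0},{"tx":-0.0055,"ty":-0.045,"tz":-0.049,"wx":0,"wy":0,"wz":0},{"tx":-0.007,"ty":-0.06,"tz":-0.049,"wx":0,"wy":0,"wz":0},{"tx":-0.007,"ty":-0.06,"tz":-0.049,"wx":0,"wy":0,"wz":0}]' && python3 -m handwheel '[{"tx":-0.001,"ty":-0.01,"tz":0,"wx":0,"wy":0,"wz":0},{"tx":-0.002,"ty":-0.02,"tz":0,"wx":0,"wy":0,"wz":0},{"tx":-0.003,"ty":-0.03,"tz":0,"wx":0,"wy":0,"wz":0},{"tx":-0.003,"ty":-0.03,"tz":0,"wx":0,"wy":0,"wz":0}]'
```

```text
time: 24.05
ee_pos: [0.5408, -0.1303, 0.0973]
tcp_rot: [[-0.103, 0.002, 0.995], [-0.995, -0.001, -0.103], [0.001, -1.0, 0.002]]
force: [0.2, -0.3, -0.4]
width: 0.0147
time: 24.45
ee_pos: [0.5375, -0.1587, 0.0965]
tcp_rot: [[-0.101, 0.0, 0.995], [-0.995, -0.0, -0.101], [0.0, -1.0, 0.0]]
force: [0.6, -0.1, -1.4]
width: 0.0147
```

```bash
python3 -m handwheel '[{"tx":0,"ty":-0.003,"tz":0,"wx":0,"wy":0,"wz":0},{"tx":-0.0005,"ty":-0.006,"tz":0,"wx":0,"wy":0,"wz":0},{"tx":-0.0005,"ty":-0.006,"tz":0,"wx":0,"wy":0,"wz":0}]' && python3 -m handwheel '[{"tx":0,"ty":-0.002,"tz":0,"wx":0,"wy":0,"wz":0},{"tx":0,"ty":-0.003,"tz":0,"wx":0,"wy":0,"wz":0},{"tx":0,"ty":-0.003,"tz":0,"wx":0,"wy":0,"wz":0}]'
```

```text
time: 24.75
ee_pos: [0.537, -0.1635, 0.0964]
tcp_rot: [[-0.1, -0.0, 0.995], [-0.995, -0.0, -0.1], [0.0, -1.0, -0.0]]
force: [-0.6, 0.7, -1.4]
width: 0.0146
time: 25.05
ee_pos: [0.537, -0.1664, 0.0964]
tcp_rot: [[-0.1, 0.0, 0.995], [-0.995, -0.0, -0.1], [0.0, -1.0, 0.0]]
force: [0.2, -0.6, -1.3]
width: 0.0147
```

```bash
python3 -m handwheel '[{"tx":0,"ty":-0.002,"tz":0,"wx":0,"wy":0,"wz":0},{"tx":0,"ty":-0.003,"tz":0,"wx":0,"wy":0,"wz":0},{"tx":0,"ty":-0.003,"tz":0,"wx":0,"wy":0,"wz":0}]' && python3 -m handwheel '[{"tx":0,"ty":-0.001,"tz":0,"wx":0,"wy":0,"wz":0},{"tx":0,"ty":-0.002,"tz":0,"wx":0,"wy":0,"wz":0},{"tx":0,"ty":-0.002,"tz":0,"wx":0,"wy":0,"wz":0}]'
```

```text
time: 25.35
ee_pos: [0.537, -0.1693, 0.0965]
tcp_rot: [[-0.1, 0.0, 0.995], [-0.995, 0.0, -0.1], [-0.0, -1.0, -0.0]]
force: [0.5, 1.0, -0.6]
width: 0.0146
time: 25.65
ee_pos: [0.537, -0.1695, 0.0965]
tcp_rot: [[-0.1, -0.0, 0.995], [-0.995, 0.004, -0.1], [-0.004, -1.0, -0.001]]
force: [0.1, 7.3, 3.0]
width: 0.0147
```

```bash
python3 -m handwheel '[{"tx":0,"ty":0.0015,"tz":0,"wx":0,"wy":0,"wz":0},{"tx":0,"ty":0.0015,"tz":-0.003,"wx":0,"wy":0,"wz":0},{"tx":0,"ty":0.0015,"tz":-0.006,"wx":0,"wy":0,"wz":0},{"tx":0,"ty":0.0015,"tz":-0.006,"wx":0,"wy":0,"wz":0}]' && python3 -m handwheel '[{"tx":0,"ty":0,"tz":-0.001,"wx":0,"wy":0,"wz":0},{"tx":0,"ty":0,"tz":-0.002,"wx":0,"wy":0,"wz":0},{"tx":0,"ty":0,"tz":-0.002,"wx":0,"wy":0,"wz":0}]'
```

```text
time: 26.05
ee_pos: [0.5371, -0.1694, 0.09]
tcp_rot: [[-0.1, 0.0, 0.995], [-0.995, 0.001, -0.1], [-0.001, -1.0, 0.0]]
force: [2.3, 5.0, -0.9]
width: 0.0151
time: 26.35
ee_pos: [0.5372, -0.1694, 0.0884]
tcp_rot: [[-0.1, 0.0, 0.995], [-0.995, 0.001, -0.1], [-0.001, -1.0, 0.0]]
force: [0.3, 5.1, 0.4]
width: 0.0147
```

```bash
python3 -m handwheel '[{"tx":0,"ty":0,"tz":-0.001,"wx":0,"wy":0,"wz":0},{"tx":0,"ty":0,"tz":-0.0015,"wx":0,"wy":0,"wz":0},{"tx":0,"ty":0,"tz":-0.0015,"wx":0,"wy":0,"wz":0}]'
```

```text
time: 26.65
ee_pos: [0.5373, -0.1694, 0.0879]
tcp_rot: [[-0.1, 0.0, 0.995], [-0.995, 0.001, -0.1], [-0.001, -1.0, 0.0]]
force: [-2.2, 7.7, 6.3]
width: 0.0148
```

Seated on the blue one (z force rose). Release, lift away, and look.

```bash
python3 -m handwheel '[{"tx":0,"ty":0,"tz":0,"wx":0,"wy":0,"wz":0},{"tx":0,"ty":0,"tz":0,"wx":0,"wy":0,"wz":0},{"tx":0,"ty":0,"tz":0,"wx":0,"wy":0,"wz":0}]' 0.55 && python3 -m handwheel '[{"tx":0,"ty":0,"tz":0.01,"wx":0,"wy":0,"wz":0},{"tx":0,"ty":0,"tz":0.03,"wx":0,"wy":0,"wz":0},{"tx":0,"ty":0.02,"tz":0.06,"wx":0,"wy":0,"wz":0},{"tx":-0.02,"ty":0.06,"tz":0.1,"wx":0,"wy":0,"wz":0},{"tx":-0.06,"ty":0.09,"tz":0.14,"wx":0,"wy":0,"wz":0},{"tx":-0.1,"ty":0.12,"tz":0.17,"wx":0,"wy":0,"wz":0},{"tx":-0.14,"ty":0.14,"tz":0.2,"wx":0,"wy":0,"wz":0},{"tx":-0.17,"ty":0.16,"tz":0.2,"wx":0,"wy":0,"wz":0},{"tx":-0.17,"ty":0.16,"tz":0.2,"wx":0,"wy":0,"wz":0}]';python3 - <<'E'
from h import *
a=read_camera("scene");b=read_camera("side")
x=cv2.resize(a[130:220,220:350],None,fx=4,fy=4,interpolation=2)
y=cv2.resize(b[150:220,290:420],None,fx=4,fy=4,interpolation=2)
l=np.vstack([x,y]);r=cv2.resize(a[110:300,160:590][:, :],(280,124));r2=cv2.resize(b[100:320,180:430],(280,246))
r=np.vstack([r,r2]);r=np.vstack([r,np.zeros((l.shape[0]-r.shape[0],280,3),np.uint8)])
cv2.imwrite("pics/end.png",np.hstack([l,r])[:600,:,::-1]);print(l.shape)
E
```

```text
time: 26.95
ee_pos: [0.5369, -0.1706, 0.0869]
tcp_rot: [[-0.1, -0.0, 0.995], [-0.995, -0.001, -0.1], [0.001, -1.0, 0.0]]
force: [-0.5, -0.0, 0.9]
width: 0.0384
time: 27.85
ee_pos: [0.3655, -0.0087, 0.2897]
tcp_rot: [[-0.099, 0.005, 0.995], [-0.995, -0.002, -0.099], [0.001, -1.0, 0.005]]
force: [1.3, -0.1, -0.3]
width: 0.0385
(640, 520, 3)
```

View pics/end.png

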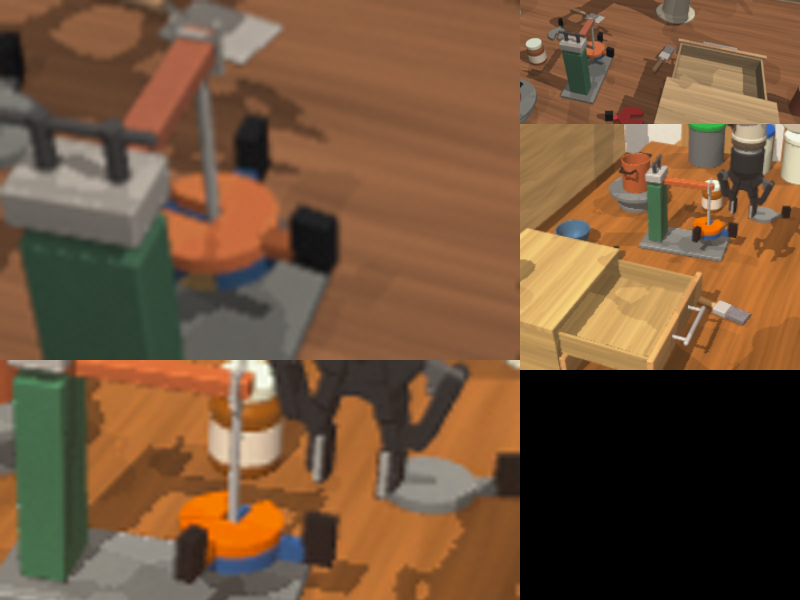

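Run:
```python
from h import *
d=np.load("w3.npz");C=wcam(dict(ee_pos=d["p"],tcp_rot=d["R"]));print(plane(C,(309,21),.135))
a=read_camera("scene");b=cv2.resize(cv2.imread("pics/s2.png"),None,fx=1/3,fy=1/3,interpolation=cv2.INTER_AREA)[:,:,::-1].astype(np.float32).mean(2)
c=a[120:300,330:590].astype(np.float32).mean(2)
# drawer right-front corner patch: shift since drawer was held at its stop
p=b[65:100,170:215];r=cv2.matchTemplate(c[55:110,160:225],p,cv2.TM_CCOEFF_NORMED);print(r.max(),np.unravel_index(r.argmax(),r.shape),"expect (10,10)")
finish_job()
```

```text
[0.39211885 0.23439853 0.135     ]
0.8887376 (np.int64(10), np.int64(10)) expect (10,10)
the job is handed in; nothing more can be done
```

The job is done and handed in, at about 28 s on the robot clock. The judge gave no verdict.

- **Drawer:** I pulled it by its handle to the stop. The force jumped to about 20 N with the handle at x = 0.392. The check before handing in showed no shift from where it was held at the stop, and it is still open.
- **Blue weight:** it went onto the hanger until the slot end met the rod, then down onto the foot. The camera views after release show it flat, with the rod at the inner end of its slot.
- **Orange weight:** it is on top of the blue one, commanded about 100° away from it. The rod contact showed up as 7 N. After release it looks flat in both views, with the two grips about a quarter turn apart.

In the last picture the gripper is clear of everything. The jar, brush, grey weight and red look-alike look untouched.

**Disagreements:**
- Both rod contacts came 2 to 3 mm later than I predicted.
- The cabinet edge I read from the pictures was about 14 mm off what the stop position implies.
- The image fits for the blue weight's angle while it was in the gripper were noisy, at 0.20 and 0.26 rad against 0.10 commanded. My attempt to find the held orange weight by colour failed. In both cases I relied on the arm's own position plus contact.

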